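# Nest the matching clay pots for an order and put the odd ones back

## Robot

A 6-joint arm with a two-finger parallel gripper is mounted at the origin on the work surface. World frame = base frame: x ahead of the robot, y to its left, z up, the work surface at z = 0. Lengths are in m, angles in rad, forces in N, time in s.
With the tool pointing down it reaches from about 0.35 to 0.85 m from the base axis. Payload 8.1 kg.
Tool frame: the origin (TCP) lies midway between the tips of the shut fingers; the grasp point (between the pads) lies 19 mm behind it; z points along the fingers, y is the direction in which the jaws open and shut (so a half turn about z gives the same grasp; the last joint's range is limited). The gripper opens to 93 mm and grips with 3 to 60 N. Pads are 15 mm wide; open, the fingers measure 128 mm over their backs; the gripper's body (75 mm by 188 mm) begins 65 mm behind the grasp point.
Start: joints at [1.076, 0.13, 1.488, -0, 1.523, -0.085], TCP at [0.239, 0.55, 0.219] pointing down, gripper open.
Joint ranges: [-2.96, 2.96], [-0.89, 2.26], [0.02, 2.5], [-1.34, 4.48], [0, 2.73], [-2.66, 2.66]. Speed limits (rad/s): [2.39, 2.39, 2.79, 3.14, 3.14, 3.14].

## Interface

Orientations are given as a rotation vector (axis times angle).
In Python, from plant import robot gives the robot as it stands. The module is installed in compiled form; this text tells all that it offers.
- The arm moves only by the shell command python3 -m pendant 'ROWS' [FORCE]. ROWS is JSON, a list of rows, each an object with "translation": the shift along the tool's x, y, z in mm, a list of three; "twist": the turn, a rotation vector about the tool's x, y, z in rad, a list of three; "grip": the opening, from -1 (shut) to 1 (fully open). A call has exactly 10 rows; each row shifts and turns the pose as measured when the row begins, along the tool's axes as they then stand; what a row does not reach is not made up. A row lasts 1/10 s, in which the tool goes at most 50 mm and 8.59 degrees, less where a joint would pass 70% of its speed; a pose out of reach is approached as far as the arm can. A call is refused whole if a number of a shift passes 50 or a number of a turn 0.15, either way. A call with a gripper value outside its range is refused whole. The fingers move at their own pace and stop on an object; FORCE is the grip in N (left out, the last holds). Time passes only in rows, so rows that do not move let the fingers close, or fill a call up. It gives the time, the measured TCP pose, the force and the opening at its end, in the units of the state.
- robot.read_state(): the state, without advancing time (a new reading comes with each control period).
- robot.read_camera(name): name is "side" or "top" or "wrist"; returns (picture, depth): 384x512x3 uint8, red, green, blue; 384x512 float32, m along the optical axis (not along the pixel's ray), 0 where there is no reading.
- robot.camera_info(name): a dict with "vertical_fov" (degrees; the focal length in pixels is half the picture's height over the tangent of half this angle, whatever the lens; pixels are square), "cx", "cy" (the principal point, pixels), "cam_to_world" (4x4, takes a point from camera to world coordinates). Camera axes: x right, y up, looking along -z (the intrinsics and any distortion apply to the point x, -y, -z); pixel columns grow to the right and rows downward; lengths in m; the calibration is good to about 2 mm. A picture is of the moment at which its call begins: read the wrist's pose just before it. camera_info takes no time and is no camera call; for the wrist camera it gives the pose at the moment of the call.
- robot.close_job(): hands the job in, once; it reports no verdict.
The state is a dict: "t": time; "q": joint angles; "dq": joint speeds; "joint_torque": joint torques, N m; "tool_pos": TCP position; "orientation": TCP orientation; "force": force on the tool from outside, world axes, zero at the start; "wrist_torque": the same for the moment, N m; "opening": finger opening in m.
Only numpy, scipy, OpenCV 4.12 (cv2) and the standard library are available. Lean on these libraries where they do the work, as an engineer would, in place of code of your own. Each camera call takes 0.05 s, during which the arm holds its last target. There are 200 camera calls.

## Task

One flared round clay pot already stands in the low cardboard carton: nest the other two pots of the same kind into it, one in the other and fully down, so that the three make one upright stack inside the carton. The straight-sided round pot and the square pot on the bench will not nest and are not part of this order: stand both upright on the floor of the grey plastic tote. Clay chips, so set the pots down instead of dropping or knocking them, and leave the saucer, the tape roll and the marker pen where they lie.

Things in the scene. Friction and masses are not known exactly. Their poses are not given: they have to be found in the camera images.
- pot_packed_centre (a point): terracotta flower pot with a flared body, 70 mm tall: round collar 62 across over its top 25, mouth 55; below it the body narrows evenly from 51 to a 33 foot; about 90 g. Nests in its like till collar sits on rim: +25 height each, 1.5 play. Point on its axis, 35 above its foot; z up. Starts upright in the carton, within 30 of its middle in x and y.
- pot_a_centre (a point): terracotta flower pot with a flared body, 70 mm tall: round collar 62 across over its top 25, mouth 55; below it the body narrows evenly from 51 to a 33 foot; about 90 g. Nests in its like till collar sits on rim: +25 height each, 1.5 play. Point on its axis, 35 above its foot; z up. Starts upright on the bench.
- pot_b_centre (a point): terracotta flower pot with a flared body, 70 mm tall: round collar 62 across over its top 25, mouth 55; below it the body narrows evenly from 51 to a 33 foot; about 90 g. Nests in its like till collar sits on rim: +25 height each, 1.5 play. Point on its axis, 35 above its foot; z up. Starts upright on the bench.
- pot_straight_centre (a point): round terracotta pot of the same height (70 mm), collar (62 across, top 25) and material but with a straight cylindrical body, 59 across all the way down; mouth 53; about 120 g. Too wide to go into another pot. Point on its axis, 35 above its foot; z up. Starts upright on the bench.
- pot_square_centre (a point): square terracotta pot, 70 mm tall: collar 60 x 60 over the top 25 (85 over the corners: grip it across opposite flats), body narrowing from 50 to 36 square; about 100 g. Point on its axis, 35 above its foot; x and y square to its sides, z up. Starts upright on the bench, any yaw.
- carton: the open cardboard base of a two-part carton, fixed to the bench: 200 x 200 mm outside, 60 high, wall and floor 4 thick (floor at z = 4 above its origin). Origin at the centre of its underside, x and y along its sides. It stands at the left or the right of the bench.
- tote: an open grey plastic stacking tote, fixed to the bench: 300 (along its x) x 200 (along its y) mm outside, 75 high, wall and floor 4 thick; a rim sticks out 6 around its top edge. Origin at the centre of its underside. It stands on the other side of the bench from the carton, long side pointing away from the robot.
- saucer: a small clay saucer, 60 mm across and 12 high, lying among the pots; to be left alone. Origin at the centre of its underside.
- tape_roll: a roll of brown tape lying flat, 60 mm across and 19 high, among the pots; to be left alone. Origin at the centre of its underside.
- marker: a marker pen lying on the bench, 130 mm long (along its x), 17 high; to be left alone. Origin at the middle of its underside.
Not all that is in view belongs to the job. Leave any yellow look-alike of the part that bears pot_a_centre alone.

How it is judged:
By the outcome, as a careful person would: the job done as asked, in the order asked, and still so for the second after the job is handed in, with the robot touching nothing.
It also fails if it takes over 70 s, if anything falls off the work surface, if the arm or the gripper's body presses on something with over 40 N, if the wrist force passes 120 N, or if a joint passes its speed limit or range.

## Working session

There is one attempt and no reset: what is moved stays moved. The work goes in short steps, Python scripts to look and compute and a shell command to move; the robot and the scene stay as the last step left them, time stands still between calls to the robot, and variables do not carry over. Pictures are saved under pics/ and viewed, about 8 in all and at most 12, crops included, and the job is handed in when it is done.

```bash
mkdir -p pics
python3 - <<'E'
from plant import robot
import cv2,numpy as np
print(robot.read_state())
ims=[]
for n in("top","side"):
    im,d=robot.read_camera(n); i=robot.camera_info(n); print(n,i)
    np.savez(n+".npz",im=im,d=d,**i)
    cv2.imwrite(f"pics/{n}0.png",im[:,:,::-1])
E
ls
```

```text
{'t': 0.0, 'q': array([ 1.07564646e+00,  1.31156876e-01,  1.48927054e+00, -1.66773103e-05,
        1.52302374e+00, -8.53845606e-02]), 'dq': array([-0.00109933,  0.00148758, -0.00066158,  0.00089132,  0.00014947,
        0.00153596]), 'joint_torque': array([ 9.06308615e-04, -5.59820294e+01, -4.91768968e+01,  7.67512573e-02,
        3.55088746e-02, -8.28661564e-05]), 'tool_pos': array([0.23873782, 0.54982865, 0.21759483]), 'orientation': array([-6.39057684e-01, -3.07537969e+00,  2.80424088e-03]), 'force': array([ 0.02021992, -0.45368412,  0.25483645]), 'wrist_torque': array([ 0.00914103, -0.01582814, -0.01226975]), 'opening': 0.09306262164619557}
top {'vertical_fov': 47.75329695025744, 'cx': 263.1077744307249, 'cy': 181.43933940032298, 'cam_to_world': array([[-0.0049985 ,  0.98154707, -0.19115534,  0.30890484],
       [-0.9998507 , -0.00174375,  0.01719111, -0.00843304],
       [ 0.01654056,  0.19121273,  0.98140924,  1.15040055],
       [ 0.        ,  0.        ,  0.        ,  1.        ]])}
side {'vertical_fov': 55.831058288382124, 'cx': 256.03931418001633, 'cy': 187.36790085460422, 'cam_to_world': array([[ 0.83427774,  0.38848432, -0.39122958,  0.219724  ],
       [-0.55115624,  0.5691049 , -0.61020194, -0.46271158],
       [-0.01440321,  0.72470652,  0.68890711,  0.58193423],
       [ 0.        ,  0.        ,  0.        ,  1.        ]])}
pics
side.npz
top.npz
```

View pics/top0.png

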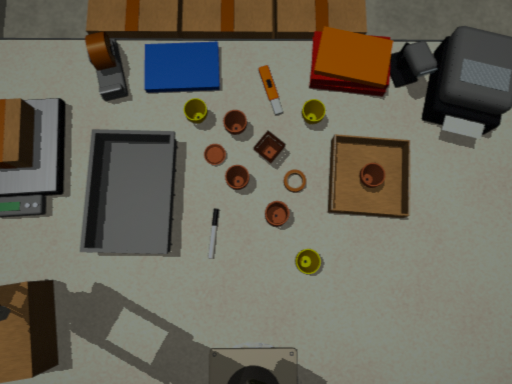

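View pics/side0.png

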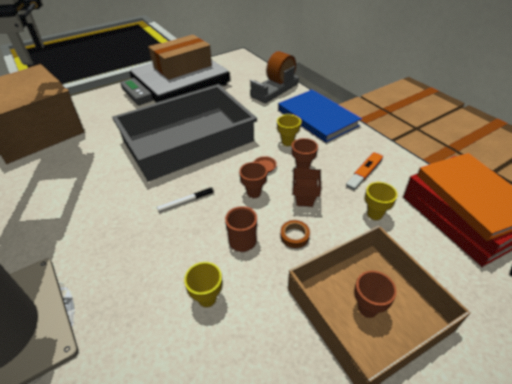

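Top view: flared pots at (235,121) and (237,177), straight pot (277,214), square pot (269,147), packed pot (372,175) in the carton at right, and the tote at left. The side view confirms the shapes. Next I measure the rims by depth.

```bash
cat > h.py <<'E'
import numpy as np,cv2
def cloud(d,i):
    h,w=d.shape; f=h/2/np.tan(np.radians(float(i["vertical_fov"]))/2)
    u,v=np.meshgrid(np.arange(w),np.arange(h))
    P=np.stack([(u-i["cx"])/f*d,-(v-i["cy"])/f*d,-d,np.ones_like(d)],-1)@np.array(i["cam_to_world"]).T
    P=P[...,:3]; P[d==0]=np.nan
    return P
E
python3 - <<'E'
from h import *
z=np.load("top.npz"); P=cloud(z["d"],z)
print("bench z",np.nanmedian(P[220:300,230:270,2]), "carton floor",np.nanmedian(P[190:210,340:355,2]),"tote floor",np.nanmedian(P[160:230,110:150,2]))
def win(u,v,r): 
    p=P[v-r:v+r+1,u-r:u+r+1].reshape(-1,3); return p[~np.isnan(p[:,0])]
for n,u,v,lo,hi in [("flA",235,121,.058,.085),("flB",237,177,.058,.085),("straight",277,214,.058,.085),("square",269,147,.058,.085),("packed",372,175,.062,.09),("yel1",195,110,.058,.085),("yel2",314,111,.058,.085),("yel3",308,261,.058,.085),("saucer",215,154,.006,.03),("tape",295,181,.01,.04)]:
    p=win(u,v,17 if n!='square' else 20); q=p[(p[:,2]>lo)&(p[:,2]<hi)]
    (c,s,a)=cv2.minAreaRect((q[:,:2]*1000).astype(np.float32)); 
    cc,r=cv2.minEnclosingCircle((q[:,:2]*1000).astype(np.float32))
    print(n,len(q),"rect",np.round(c),np.round(s),round(a,1),"circ",np.round(cc),round(r,1),"z",np.round(np.percentile(q[:,2],[50,90])*1000))
for n,(u0,u1,v0,v1),lo,hi in [("carton",(322,420,125,225),.045,.068),("tote",(75,185,120,262),.062,.085),("marker",(205,222,205,262),.008,.03)]:
    p=P[v0:v1,u0:u1].reshape(-1,3); q=p[(p[:,2]>lo)&(p[:,2]<hi)]
    if n=="carton":
        q=q[np.hypot(q[:,0]-np.median(q[:,0]),q[:,1]-np.median(q[:,1]))>.06]
    (c,s,a)=cv2.minAreaRect((q[:,:2]*1000).astype(np.float32)); print(n,len(q),c,s,a)
E
```

```text
bench z -9.719737817293073e-05 carton floor 0.004237633529785123 tote floor 0.004129041460955163
flA 173 rect [680.  45.] [61. 57.] 0.1 circ [681.  45.] 31.5 z [68. 72.]
flB 177 rect [533.  39.] [61. 60.] 45.8 circ [534.  39.] 31.3 z [68. 72.]
straight 179 rect [439. -62.] [60. 60.] 45.0 circ [440. -62.] 31.0 z [69. 72.]
square 208 rect [614. -44.] [61. 61.] 51.3 circ [614. -44.] 41.8 z [69. 72.]
packed 200 rect [ 537. -308.] [62. 60.] 88.8 circ [ 537. -308.] 31.5 z [72. 76.]
yel1 194 rect [713. 149.] [62. 60.] 2.9 circ [713. 149.] 31.9 z [68. 71.]
yel2 195 rect [ 711. -162.] [60. 62.] 62.8 circ [ 711. -162.] 31.7 z [67. 72.]
yel3 184 rect [ 320. -137.] [58. 60.] 0.1 circ [ 320. -137.] 30.9 z [68. 72.]
saucer 206 rect [609. 101.] [58. 87.] 44.6 circ [611. 102.] 44.7 z [ 9. 13.]
tape 230 rect [ 533. -113.] [57. 59.] 43.6 circ [ 533. -112.] 30.4 z [19. 21.]
carton 866 (540.8253784179688, -307.7977294921875) (202.33377075195312, 202.7615203857422) 85.42304229736328
tote 2063 (498.87359619140625, 310.85833740234375) (214.03160095214844, 312.818603515625) 88.52449035644531
marker 263 (394.3031005859375, 102.35343933105469) (14.399452209472656, 129.69468688964844) 84.13529205322266
```

All the heights and sizes match what they should be. I'll travel to pot A at jaw yaw 0, where tool x = world +y and tool y = world +x.

```bash
cat > g.py <<'E'
# usage: g.py X Y Z(mm) PSI(deg): remaining tool-frame shift (mm) and turn
import sys,numpy as np
from plant import robot
from scipy.spatial.transform import Rotation as R
s=robot.read_state(); X,Y,Z,psi=map(float,sys.argv[1:5]); p=np.radians(psi)
Rt=np.array([[-np.sin(p),np.cos(p),0],[np.cos(p),np.sin(p),0],[0,0,-1]]).T
Rt=np.column_stack([[-np.sin(p),np.cos(p),0],[np.cos(p),np.sin(p),0],[0,0,-1]])
r=R.from_rotvec(s["orientation"]).as_matrix()
print("t",round(s["t"],2),"pos",np.round(s["tool_pos"]*1000,1),"open",round(s["opening"]*1000,1),"F",np.round(s["force"],1),"q",np.round(s["q"],2))
print("shift",np.round(r.T@(np.array([X,Y,Z])-s["tool_pos"]*1000),1),"twist",np.round(R.from_matrix(r.T@Rt).as_rotvec(),3))
E
python3 -m pendant '[{"translation":[-43,-23,0],"twist":[0,0,0.116],"grip":1},{"translation":[-45,-18,0],"twist":[0,0,0.116],"grip":1},{"translation":[-47,-12,0],"twist":[0,0,0.116],"grip":1},{"translation":[-48,-7,0],"twist":[0,0,0.116],"grip":1},{"translation":[-48,-1,0],"twist":[0,0,0.116],"grip":1},{"translation":[-48,4,0],"twist":[0,0,0.116],"grip":1},{"translation":[-47,10,0],"twist":[0,0,0.116],"grip":1},{"translation":[-46,15,0],"twist":[0,0,0.116],"grip":1},{"translation":[-44,20,0],"twist":[0,0,0.116],"grip":1},{"translation":[-41,25,0],"twist":[0,0,0.116],"grip":1}]' 10
python3 g.py 681 45 200 0
```

```text
t: 1.1
tool_pos: [0.5358, 0.156, 0.2125]
orientation: [-2.255, -2.184, 0.012]
force: [0.9, 0.3, -0.4]
opening: 0.0927
t 1.1 pos [535.8 156.  212.5] open 92.7 F [ 0.9  0.3 -0.4] q [ 0.19  0.03  1.61 -0.    1.51  0.23]
shift [-106.2  148.8   11.9] twist [-0.007  0.004 -0.032]
```

```bash
python3 -m pendant '[{"translation":[-27,38,3],"twist":[0,0,-0.03],"grip":1},{"translation":[-27,38,3],"twist":[0,0,0],"grip":1},{"translation":[-27,38,3],"twist":[0,0,0],"grip":1},{"translation":[-25,34,3],"twist":[0,0,0],"grip":1},{"translation":[0,0,15],"twist":[0,0,0],"grip":1},{"translation":[0,0,15],"twist":[0,0,0],"grip":1},{"translation":[0,0,15],"twist":[0,0,0],"grip":1},{"translation":[0,0,0],"twist":[0,0,0],"grip":1},{"translation":[0,0,0],"twist":[0,0,0],"grip":1},{"translation":[0,0,0],"twist":[0,0,0],"grip":1}]'
python3 g.py 681 45 44 0
python3 - <<'E'
from h import *
from plant import robot
i=robot.camera_info("wrist"); im,d=robot.read_camera("wrist")
cv2.imwrite("pics/w1.png",im[:,:,::-1]); P=cloud(d,i); print(np.round(i["cam_to_world"],3))
m=(P[...,2]>.06)&(P[...,2]<.08)
n,l,st,c=cv2.connectedComponentsWithStats(m.astype(np.uint8))
for k in range(1,n):
    if st[k,4]>300:
        q=P[l==k][:,:2]*1000; cc,r=cv2.minEnclosingCircle(q.astype(np.float32)); print(c[k],st[k,4],cc,r,im[l==k].mean(0))
E
```

```text
t: 2.1
tool_pos: [0.6845, 0.0375, 0.1455]
orientation: [-2.228, -2.204, 0.022]
force: [-0.1, 0.6, 0.4]
opening: 0.0932
t 2.1 pos [684.5  37.5 145.5] open 93.2 F [-0.1  0.6  0.4] q [-0.02  0.42  1.29 -0.    1.46 -0.01]
shift [  7.9  -2.  101.5] twist [-0.016  0.005 -0.011]
[[ 1.     0.008  0.018  0.687]
 [-0.012  0.968  0.25   0.106]
 [-0.015 -0.25   0.968  0.31 ]
 [ 0.     0.     0.     1.   ]]
[133.70779221   0.3538961 ] 308 (572.3716430664062, 204.96051025390625) 79.08031463623047 [29.59090909 28.74025974 28.43831169]
[296.56666667  64.03111111] 1800 (712.927001953125, 151.7084503173828) 31.052532196044922 [155.99111111 147.22277778  67.02944444]
[257.25216025 194.76276512] 1273 (681.06884765625, 47.355037689208984) 30.91364097595215 [119.6889238   68.93872742  50.63707777]
[ 96.56775408 200.86135508] 1594 (533.439453125, 41.17249298095703) 31.473018646240234 [108.94604768  62.61919699  45.83500627]
[191.09704641 304.39451477] 474 (611.9937744140625, -56.3647346496582) 28.425750732421875 [56.20886076 32.66455696 24.25949367]
```

View pics/w1.png

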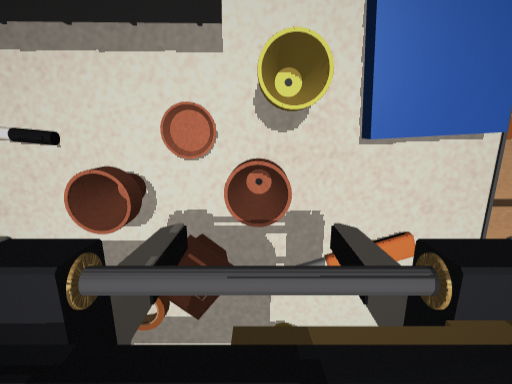

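Wrist view: A is at (258,192), B at (100,200) and yellow at (296,68). Its positions agree with the top camera to about 2 mm. Now I descend and grip A.

```bash
python3 -m pendant '[{"translation":[9,-2,10],"twist":[-0.016,0.005,-0.011],"grip":1},{"translation":[0,0,30],"twist":[0,0,0],"grip":1},{"translation":[0,0,30],"twist":[0,0,0],"grip":1},{"translation":[0,0,25],"twist":[0,0,0],"grip":1},{"translation":[0,0,0],"twist":[0,0,0],"grip":1},{"translation":[0,0,0],"twist":[0,0,0],"grip":1},{"translation":[0,0,0],"twist":[0,0,0],"grip":1},{"translation":[0,0,0],"twist":[0,0,0],"grip":1},{"translation":[0,0,0],"twist":[0,0,0],"grip":1},{"translation":[0,0,0],"twist":[0,0,0],"grip":1}]' 10
python3 g.py 681 46 44 0
```

```text
t: 3.15
tool_pos: [0.6922, 0.05, 0.0665]
orientation: [2.203, 2.213, 0.031]
force: [-0.0, 0.5, 0.2]
opening: 0.0931
t 3.15 pos [692.2  50.   66.5] open 93.1 F [-0.   0.5  0.2] q [-0.    0.46  1.38  0.    1.28 -0.01]
shift [ -4.  -11.8  22.2] twist [ 0.027 -0.001  0.004]
```

```bash
python3 -m pendant '[{"translation":[-4,-11,6],"twist":[0.027,0,0],"grip":1},{"translation":[0,0,5],"twist":[0,0,0],"grip":1},{"translation":[0,0,0],"twist":[0,0,0],"grip":1},{"translation":[0,0,0],"twist":[0,0,0],"grip":1},{"translation":[0,0,0],"twist":[0,0,0],"grip":1},{"translation":[0,0,0],"twist":[0,0,0],"grip":1},{"translation":[0,0,0],"twist":[0,0,0],"grip":1},{"translation":[0,0,0],"twist":[0,0,0],"grip":1},{"translation":[0,0,0],"twist":[0,0,0],"grip":1},{"translation":[0,0,0],"twist":[0,0,0],"grip":1}]' 10
python3 g.py 681 46 44 0;python3 g.py 681 46 44 0
```

```text
t: 4.15
tool_pos: [0.6807, 0.0454, 0.0547]
orientation: [-2.215, -2.225, 0.001]
force: [0.0, 0.4, -0.4]
opening: 0.093
t 4.15 pos [680.7  45.4  54.7] open 93.0 F [ 0.   0.4 -0.4] q [-0.01  0.47  1.39  0.    1.29 -0.01]
shift [ 0.6  0.4 10.7] twist [-0.002 -0.001  0.004]
t 4.15 pos [680.7  45.4  54.7] open 93.0 F [ 0.   0.4 -0.4] q [-0.01  0.47  1.39  0.    1.29 -0.01]
shift [ 0.6  0.4 10.7] twist [-0.002 -0.001  0.004]
```

```bash
python3 -m pendant '[{"translation":[0,0,5],"twist":[0,0,0],"grip":1},{"translation":[0,0,5],"twist":[0,0,0],"grip":1},{"translation":[0,0,0],"twist":[0,0,0],"grip":1},{"translation":[0,0,0],"twist":[0,0,0],"grip":0},{"translation":[0,0,0],"twist":[0,0,0],"grip":-1},{"translation":[0,0,0],"twist":[0,0,0],"grip":-1},{"translation":[0,0,0],"twist":[0,0,0],"grip":-1},{"translation":[0,0,0],"twist":[0,0,0],"grip":-1},{"translation":[0,0,0],"twist":[0,0,0],"grip":-1},{"translation":[0,0,0],"twist":[0,0,0],"grip":-1}]' 12
python3 g.py 681 46 44 0
```

```text
t: 5.15
tool_pos: [0.6806, 0.0454, 0.0437]
orientation: [-2.215, -2.225, 0.001]
force: [0.1, 0.2, -0.8]
opening: 0.0612
t 5.15 pos [680.6  45.4  43.7] open 61.2 F [ 0.1  0.2 -0.8] q [-0.01  0.48  1.39  0.    1.27 -0.01]
shift [ 0.6  0.4 -0.3] twist [-0.002 -0.001  0.004]
```

```bash
python3 -m pendant '[{"translation":[0,0,-5],"twist":[0,0,0],"grip":-1},{"translation":[0,0,-15],"twist":[0,0,0],"grip":-1},{"translation":[0,0,-25],"twist":[0,0,0],"grip":-1},{"translation":[0,0,-25],"twist":[0,0,0],"grip":-1},{"translation":[0,0,-25],"twist":[0,0,0],"grip":-1},{"translation":[-10,-4,-15],"twist":[0,0,0],"grip":-1},{"translation":[-20,-8,-5],"twist":[0,0,0],"grip":-1},{"translation":[-30,-12,0],"twist":[0,0,0],"grip":-1},{"translation":[-35,-14,0],"twist":[0,0,0],"grip":-1},{"translation":[-35,-14,0],"twist":[0,0,0],"grip":-1}]'
python3 g.py 537 -308 160 0
```

```text
t: 6.15
tool_pos: [0.6289, -0.0863, 0.1718]
orientation: [2.207, 2.233, 0.004]
force: [0.2, -0.1, -0.4]
opening: 0.0613
t 6.15 pos [628.9 -86.3 171.8] open 61.3 F [ 0.2 -0.1 -0.4] q [-0.22  0.24  1.45  0.    1.45 -0.23]
shift [-220.6  -94.5   11.5] twist [ 0.003 -0.     0.012]
```

```bash
python3 -m pendant '[{"translation":[-35,-15,0],"twist":[0,0,0],"grip":-1},{"translation":[-35,-15,0],"twist":[0,0,0],"grip":-1},{"translation":[-35,-15,0],"twist":[0,0,0],"grip":-1},{"translation":[-35,-15,0],"twist":[0,0,0],"grip":-1},{"translation":[-30,-13,0],"twist":[0,0,0],"grip":-1},{"translation":[-20,-8,0],"twist":[0,0,0],"grip":-1},{"translation":[-10,-4,0],"twist":[0,0,0],"grip":-1},{"translation":[0,0,0],"twist":[0,0,0],"grip":-1},{"translation":[0,0,0],"twist":[0,0,0],"grip":-1},{"translation":[0,0,0],"twist":[0,0,0],"grip":-1}]'
python3 g.py 537 -308 160 0
cat > w.py <<'E'
import sys
from h import *
from plant import robot
i=robot.camera_info("wrist"); im,d=robot.read_camera("wrist")
cv2.imwrite(f"pics/{sys.argv[1]}.png",im[:,:,::-1]); P=cloud(d,i)
lo,hi=float(sys.argv[2]),float(sys.argv[3])
m=(P[...,2]>lo)&(P[...,2]<hi)
n,l,st,c=cv2.connectedComponentsWithStats(m.astype(np.uint8))
for k in range(1,n):
    if st[k,4]>250:
        q=(P[l==k][:,:2]*1000).astype(np.float32); print(np.round(c[k]),st[k,4],"circ",np.round(cv2.minEnclosingCircle(q),1) if 0 else cv2.minEnclosingCircle(q),"rect",cv2.minAreaRect(q)[1:])
E
python3 w.py w2 .063 .085
```

```text
t: 7.15
tool_pos: [0.5363, -0.3029, 0.1779]
orientation: [2.211, 2.221, 0.002]
force: [-1.0, 0.3, -0.7]
opening: 0.0609
t 7.15 pos [ 536.3 -302.9  177.9] open 60.9 F [-1.   0.3 -0.7] q [-0.6   0.19  1.5   0.    1.45 -0.6 ]
shift [-5.   0.6 17.9] twist [0.006 0.004 0.004]
[35. 31.] 652 circ ((326.1724853515625, -143.7764129638672), 29.15951919555664) rect ((57.88539505004883, 25.37449836730957), 28.697450637817383)
[454.  41.] 1564 circ ((710.7020874023438, -159.71836853027344), 31.70195198059082) rect ((62.3701171875, 61.61277389526367), 24.478593826293945)
[498. 213.] 1463 circ ((796.8999633789062, -316.92254638671875), 50.12852478027344) rect ((27.589935302734375, 100.24675750732422), 5.231285572052002)
[261. 180.] 428 circ ((537.2545166015625, -303.1722412109375), 30.545724868774414) rect ((28.0521297454834, 61.08632278442383), 89.17070770263672)
```

View pics/w2.png

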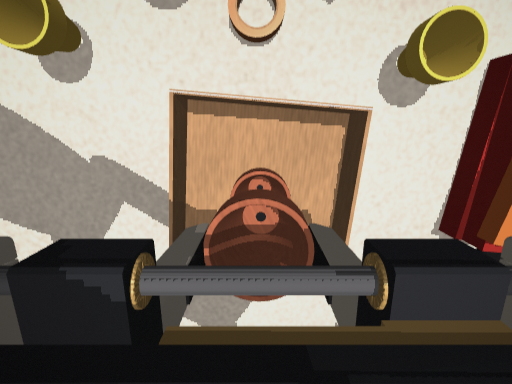

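Wrist view: the held pot is at (260,235), with the packed pot's rim arc at (260,180) just behind it. I'll fit both rims in the same camera so its bias cancels.

```bash
cat > fit.py <<'E'
# fit.py: centre of held pot and lower rim, each a R=31 circle fitted to outer edge seen in wrist view
import sys
from h import *
from plant import robot
from scipy.optimize import least_squares
s=robot.read_state(); i=robot.camera_info("wrist"); im,d=robot.read_camera("wrist"); P=cloud(d,i)
tcp=s["tool_pos"]; lowz=float(sys.argv[1])
def fit(zc,name,g):
    m=(abs(P[...,2]-zc)<.004)&(np.hypot(P[...,0]-g[0],P[...,1]-g[1])<.045)&(P[...,1]>g[1]-.005)
    q=P[m][:,:2]
    # red-ish only
    c=im[m].astype(int); q=q[(c[:,0]>c[:,2]*1.25)]
    c0=np.array(g)
    for _ in range(3):
        v=q-c0; a=np.arctan2(v[:,1],v[:,0]); r=np.hypot(*v.T); e=[]
        for b in np.arange(0,np.pi,np.pi/24):
            k=(a>=b)&(a<b+np.pi/24)
            if k.sum()>2: e.append(q[k][np.argsort(r[k])[-2]])
        e=np.array(e); f=least_squares(lambda c:np.hypot(*(e-c).T)-.031,c0,loss="soft_l1",f_scale=.001); c0=f.x
    print(name,len(q),len(e),"centre",np.round(c0*1000,1),"rms",round(1000*np.sqrt(np.mean(f.fun**2)),2),"zmed",round(1000*np.median(P[m][:,2]),1)); return c0
h=fit(tcp[2]+.026,"held",tcp[:2]); l=fit(lowz,"low",[float(sys.argv[2])/1000,float(sys.argv[3])/1000])
print("tcp",np.round(tcp*1000,1),"move dX dY",np.round((l-h)*1000,1),"tool",np.round((l-h)[::-1]*1000,1))
E
python3 fit.py .074 537 -306
```

```text
held 1473 24 centre [ 534.8 -301. ] rms 3.01 zmed 203.2
low 327 22 centre [ 537.2 -306.9] rms 0.27 zmed 72.6
tcp [ 536.4 -302.7  177.8] move dX dY [ 2.3 -5.9] tool [-5.9  2.3]
```

```bash
sed -i 's/np.arange(0,np.pi,np.pi\/24)/np.arange(*g2,np.pi\/24)/; s/def fit(zc,name,g)/def fit(zc,name,g,g2)/; s/"held",tcp\[:2\])/"held",tcp[:2],(.8,2.3))/; s/float(sys.argv\[3\])\/1000\])/float(sys.argv[3])\/1000],(.3,2.8))/' fit.py
python3 fit.py .074 537 -306
```

```text
held 1474 12 centre [ 534.8 -300.9] rms 0.08 zmed 203.0
low 321 20 centre [ 537.2 -306.9] rms 0.24 zmed 72.7
tcp [ 536.4 -302.7  177.8] move dX dY [ 2.5 -6. ] tool [-6.   2.5]
```

```bash
python3 -m pendant '[{"translation":[-5.7,0.9,5],"twist":[0,0,0],"grip":-1},{"translation":[0,0,12],"twist":[0,0,0],"grip":-1},{"translation":[0,0,15],"twist":[0,0,0],"grip":-1},{"translation":[0,0,12],"twist":[0,0,0],"grip":-1},{"translation":[0,0,6],"twist":[0,0,0],"grip":-1},{"translation":[0,0,0],"twist":[0,0,0],"grip":-1},{"translation":[0,0,0],"twist":[0,0,0],"grip":-1},{"translation":[0,0,0],"twist":[0,0,0],"grip":-1},{"translation":[0,0,0],"twist":[0,0,0],"grip":-1},{"translation":[0,0,0],"twist":[0,0,0],"grip":-1}]'
python3 g.py 537.2 -308.4 73 0; python3 fit.py .074 537 -306
```

```text
t: 8.3
tool_pos: [0.5378, -0.307, 0.1217]
orientation: [2.21, 2.227, 0.002]
force: [-0.5, 0.8, -1.6]
opening: 0.0614
t 8.3 pos [ 537.8 -307.   121.7] open 61.4 F [-0.5  0.8 -1.6] q [-0.6   0.24  1.54  0.    1.35 -0.61]
shift [-1.3 -0.8 48.7] twist [0.004 0.003 0.008]
held 1484 12 centre [ 536.2 -305.2] rms 0.08 zmed 147.0
low 422 20 centre [ 537.2 -306.8] rms 0.15 zmed 72.7
tcp [ 537.8 -307.   121.7] move dX dY [ 1.  -1.6] tool [-1.6  1. ]
```

```bash
python3 -m pendant '[{"translation":[-1.5,0,4],"twist":[0,0,0],"grip":-1},{"translation":[0,0,6],"twist":[0,0,0],"grip":-1},{"translation":[0,0,6],"twist":[0,0,0],"grip":-1},{"translation":[0,0,6],"twist":[0,0,0],"grip":-1},{"translation":[0,0,5],"twist":[0,0,0],"grip":-1},{"translation":[0,0,3],"twist":[0,0,0],"grip":-1},{"translation":[0,0,0],"twist":[0,0,0],"grip":-1},{"translation":[0,0,0],"twist":[0,0,0],"grip":-1},{"translation":[0,0,0],"twist":[0,0,0],"grip":-1},{"translation":[0,0,0],"twist":[0,0,0],"grip":-1}]'
python3 g.py 537.2 -308.4 73 0; python3 fit.py .074 537 -306
```

```text
t: 9.35
tool_pos: [0.5381, -0.3088, 0.0891]
orientation: [2.21, 2.226, 0.002]
force: [-0.1, 0.0, -1.0]
opening: 0.0612
t 9.35 pos [ 538.1 -308.8   89.1] open 61.2 F [-0.1  0.  -1. ] q [-0.6   0.27  1.57  0.    1.3  -0.61]
shift [ 0.4 -0.9 16.1] twist [0.004 0.003 0.008]
held 1484 12 centre [ 536.5 -307. ] rms 0.08 zmed 114.4
low 569 20 centre [ 537.3 -306.8] rms 2.55 zmed 72.7
tcp [ 538.1 -308.8   89.1] move dX dY [0.8 0.2] tool [0.2 0.8]
```

Aligned. I lower in fine steps to contact.

```bash
python3 -m pendant '[{"translation":[0.2,0,3],"twist":[0,0,0],"grip":-1},{"translation":[0,0,3],"twist":[0,0,0],"grip":-1},{"translation":[0,0,3],"twist":[0,0,0],"grip":-1},{"translation":[0,0,3],"twist":[0,0,0],"grip":-1},{"translation":[0,0,2],"twist":[0,0,0],"grip":-1},{"translation":[0,0,0],"twist":[0,0,0],"grip":-1},{"translation":[0,0,1],"twist":[0,0,0],"grip":-1},{"translation":[0,0,1],"twist":[0,0,0],"grip":-1},{"translation":[0,0,0],"twist":[0,0,0],"grip":-1},{"translation":[0,0,0],"twist":[0,0,0],"grip":-1}]'
python3 g.py 537.2 -308.4 73 0
```

```text
t: 10.4
tool_pos: [0.5387, -0.3093, 0.0743]
orientation: [2.208, 2.225, 0.002]
force: [-1.1, 0.6, -0.1]
opening: 0.0611
t 10.4 pos [ 538.7 -309.3   74.3] open 61.1 F [-1.1  0.6 -0.1] q [-0.6   0.29  1.58 -0.    1.27 -0.61]
shift [ 0.9 -1.5  1.3] twist [0.006 0.004 0.008]
```

```bash
python3 -m pendant '[{"translation":[0.3,-0.8,0.5],"twist":[0,0,0],"grip":-1},{"translation":[0,0,0.7],"twist":[0,0,0],"grip":-1},{"translation":[0,0,0.7],"twist":[0,0,0],"grip":-1},{"translation":[0,0,0.5],"twist":[0,0,0],"grip":-1},{"translation":[0,0,0],"twist":[0,0,0],"grip":-1},{"translation":[0,0,0],"twist":[0,0,0],"grip":-1},{"translation":[0,0,0],"twist":[0,0,0],"grip":-1},{"translation":[0,0,0],"twist":[0,0,0],"grip":-1},{"translation":[0,0,0],"twist":[0,0,0],"grip":-1},{"translation":[0,0,0],"twist":[0,0,0],"grip":-1}]'
python3 g.py 537.2 -308.4 73 0
```

```text
t: 11.4
tool_pos: [0.5391, -0.3096, 0.0736]
orientation: [2.206, 2.223, 0.003]
force: [-0.3, 1.7, 2.7]
opening: 0.0612
t 11.4 pos [ 539.1 -309.6   73.6] open 61.2 F [-0.3  1.7  2.7] q [-0.6   0.29  1.58 -0.    1.26 -0.61]
shift [ 1.2 -1.9  0.6] twist [0.008 0.006 0.008]
```

Contact at the seated height. Release, then rise.

```bash
python3 -m pendant '[{"translation":[0,0,0],"twist":[0,0,0],"grip":0.4},{"translation":[0,0,0],"twist":[0,0,0],"grip":0.6},{"translation":[0,0,0],"twist":[0,0,0],"grip":0.8},{"translation":[0,0,0],"twist":[0,0,0],"grip":1},{"translation":[0,0,-10],"twist":[0,0,0],"grip":1},{"translation":[0,0,-25],"twist":[0,0,0],"grip":1},{"translation":[0,0,-35],"twist":[0,0,0],"grip":1},{"translation":[10,0,-35],"twist":[0,0,0],"grip":1},{"translation":[35,0,-15],"twist":[0,0,0],"grip":1},{"translation":[45,0,0],"twist":[0,0,0],"grip":1}]'
python3 g.py 533 41 170 0; python3 w.py w3 .085 .11
```

```text
t: 12.4
tool_pos: [0.5359, -0.2208, 0.1985]
orientation: [2.214, 2.217, 0.002]
force: [0.5, 0.7, -0.1]
opening: 0.0933
t 12.4 pos [ 535.9 -220.8  198.5] open 93.3 F [ 0.5  0.7 -0.1] q [-0.48  0.08  1.58 -0.    1.47 -0.48]
shift [262.   -2.8  27.2] twist [0.006 0.005 0.001]
[260. 253.] 425 circ ((536.3366088867188, -297.70538330078125), 29.290081024169922) rect ((23.696245193481445, 58.499114990234375), 88.71183013916016)
```

```bash
python3 -m pendant '[{"translation":[40,0,0],"twist":[0,0,0],"grip":1},{"translation":[45,0,0],"twist":[0,0,0],"grip":1},{"translation":[45,0,0],"twist":[0,0,0],"grip":1},{"translation":[45,0,5],"twist":[0,0,0],"grip":1},{"translation":[40,0,10],"twist":[0,0,0],"grip":1},{"translation":[30,0,15],"twist":[0,0,0],"grip":1},{"translation":[10,-2,20],"twist":[0,0,0],"grip":1},{"translation":[0,0,25],"twist":[0,0,0],"grip":1},{"translation":[0,0,10],"twist":[0,0,0],"grip":1},{"translation":[0,0,0],"twist":[0,0,0],"grip":1}]'
python3 g.py 533.5 40 44 0
python3 - <<'E'
from h import *
from plant import robot
im,d=robot.read_camera("top"); P=cloud(d,robot.camera_info("top"))
p=P[150:200,345:400].reshape(-1,3); q=p[(p[:,2]>.085)&(p[:,2]<.13)]; print(len(q),np.percentile(q[:,2],[5,50,95]),cv2.minEnclosingCircle((q[:,:2]*1000).astype(np.float32)))
E
```

```text
t: 13.45
tool_pos: [0.536, 0.0532, 0.1197]
orientation: [2.2, 2.222, 0.019]
force: [0.4, -0.7, 0.6]
opening: 0.0927
t 13.45 pos [536.   53.2 119.7] open 92.7 F [ 0.4 -0.7  0.6] q [ 0.01  0.02  1.79 -0.    1.31 -0.  ]
shift [-13.   -4.1  75.6] twist [0.019 0.002 0.01 ]
225 [0.08648096 0.09666131 0.10186349] ((536.7326049804688, -308.4434814453125), 31.42626190185547)
```

The nested pot's rim reads about 99 mm, which is fully seated. On to B.

```bash
python3 -m pendant '[{"translation":[-13,-4,5],"twist":[0.02,0,0.01],"grip":1},{"translation":[0,0,10],"twist":[0,0,0],"grip":1},{"translation":[0,-1,15],"twist":[0,0,0],"grip":1},{"translation":[0,-1,15],"twist":[0,0,0],"grip":1},{"translation":[0,0,8],"twist":[0,0,0],"grip":1},{"translation":[0,0,0],"twist":[0,0,0],"grip":1},{"translation":[0,0,0],"twist":[0,0,0],"grip":1},{"translation":[0,0,0],"twist":[0,0,0],"grip":1},{"translation":[0,0,0],"twist":[0,0,0],"grip":1},{"translation":[0,0,0],"twist":[0,0,0],"grip":1}]'
python3 g.py 533.5 40 44 0
```

```text
t: 14.5
tool_pos: [0.5337, 0.0359, 0.068]
orientation: [2.224, 2.211, 0.003]
force: [0.2, 0.0, 0.6]
opening: 0.0927
t 14.5 pos [533.7  35.9  68. ] open 92.7 F [0.2 0.  0.6] q [-0.03  0.08  1.83 -0.    1.23 -0.02]
shift [ 4.2 -0.4 24. ] twist [ 0.005  0.003 -0.006]
```

```bash
python3 -m pendant '[{"translation":[4,0,6],"twist":[0,0,0],"grip":1},{"translation":[0,-0.5,8],"twist":[0,0,0],"grip":1},{"translation":[0,0,6],"twist":[0,0,0],"grip":1},{"translation":[0,0,3],"twist":[0,0,0],"grip":1},{"translation":[0,0,0],"twist":[0,0,0],"grip":1},{"translation":[0,0,0],"twist":[0,0,0],"grip":0},{"translation":[0,0,0],"twist":[0,0,0],"grip":-1},{"translation":[0,0,0],"twist":[0,0,0],"grip":-1},{"translation":[0,0,0],"twist":[0,0,0],"grip":-1},{"translation":[0,0,0],"twist":[0,0,0],"grip":-1}]'
python3 g.py 533.5 40 44 0
```

```text
t: 15.5
tool_pos: [0.5338, 0.0403, 0.0436]
orientation: [2.223, 2.211, 0.004]
force: [-0.6, 0.5, -1.5]
opening: 0.0624
t 15.5 pos [533.8  40.3  43.6] open 62.4 F [-0.6  0.5 -1.5] q [-0.02  0.11  1.84 -0.    1.18 -0.01]
shift [-0.3 -0.3 -0.4] twist [ 0.006  0.003 -0.005]
```

```bash
python3 -m pendant '[{"translation":[0,0,-2],"twist":[0,0,0],"grip":-1},{"translation":[0,0,-10],"twist":[0,0,0],"grip":-1},{"translation":[0,0,-20],"twist":[0,0,0],"grip":-1},{"translation":[0,0,-25],"twist":[0,0,0],"grip":-1},{"translation":[-5,0,-25],"twist":[0,0,0],"grip":-1},{"translation":[-15,0,-25],"twist":[0,0,0],"grip":-1},{"translation":[-25,0,-20],"twist":[0,0,0],"grip":-1},{"translation":[-35,0,-5],"twist":[0,0,0],"grip":-1},{"translation":[-35,0,0],"twist":[0,0,0],"grip":-1},{"translation":[-35,0,0],"twist":[0,0,0],"grip":-1}]'
python3 g.py 537.2 -308.4 180 0
```

```text
t: 16.5
tool_pos: [0.5325, -0.1099, 0.1886]
orientation: [2.212, 2.217, 0.008]
force: [0.4, -0.7, -1.2]
opening: 0.0623
t 16.5 pos [ 532.5 -109.9  188.6] open 62.3 F [ 0.4 -0.7 -1.2] q [-0.3  -0.02  1.7  -0.    1.45 -0.3 ]
shift [-198.4    4.1    9.3] twist [0.01  0.003 0.002]
```

```bash
python3 -m pendant '[{"translation":[-35,0,0],"twist":[0,0,0],"grip":-1},{"translation":[-35,0,0],"twist":[0,0,0],"grip":-1},{"translation":[-35,1,0],"twist":[0,0,0],"grip":-1},{"translation":[-35,1,0],"twist":[0,0,0],"grip":-1},{"translation":[-28,1,0],"twist":[0,0,0],"grip":-1},{"translation":[-16,0,0],"twist":[0,0,0],"grip":-1},{"translation":[-6,0,0],"twist":[0,0,0],"grip":-1},{"translation":[0,0,0],"twist":[0,0,0],"grip":-1},{"translation":[0,0,0],"twist":[0,0,0],"grip":-1},{"translation":[0,0,0],"twist":[0,0,0],"grip":-1}]'
python3 g.py 537.2 -308.4 98 0; python3 fit.py .099 537 -306
```

```text
t: 17.5
tool_pos: [0.5354, -0.3096, 0.197]
orientation: [2.211, 2.21, 0.011]
force: [-0.8, 0.0, -0.3]
opening: 0.0622
t 17.5 pos [ 535.4 -309.6  197. ] open 62.2 F [-0.8  0.  -0.3] q [-0.61  0.17  1.48  0.    1.47 -0.61]
shift [ 1.8  0.3 99. ] twist [ 0.016  0.006 -0.   ]
held 1420 12 centre [ 533.7 -309.2] rms 0.08 zmed 222.2
low 406 20 centre [ 536.7 -307.8] rms 0.27 zmed 97.4
tcp [ 535.4 -309.6  197. ] move dX dY [3.  1.5] tool [1.5 3. ]
```

```bash
python3 -m pendant '[{"translation":[1.5,2.2,4],"twist":[0.016,0.006,0],"grip":-1},{"translation":[0,0,9],"twist":[0,0,0],"grip":-1},{"translation":[0,0,13],"twist":[0,0,0],"grip":-1},{"translation":[0,0,13],"twist":[0,0,0],"grip":-1},{"translation":[0,0,7],"twist":[0,0,0],"grip":-1},{"translation":[0,0,2],"twist":[0,0,0],"grip":-1},{"translation":[0,0,0],"twist":[0,0,0],"grip":-1},{"translation":[0,0,0],"twist":[0,0,0],"grip":-1},{"translation":[0,0,0],"twist":[0,0,0],"grip":-1},{"translation":[0,0,0],"twist":[0,0,0],"grip":-1}]'
python3 g.py 537.2 -308.4 98 0; python3 fit.py .099 537 -306
```

```text
t: 18.55
tool_pos: [0.5376, -0.3051, 0.1435]
orientation: [-2.216, -2.221, 0.001]
force: [0.2, -0.5, -1.3]
opening: 0.0619
t 18.55 pos [ 537.6 -305.1  143.5] open 61.9 F [ 0.2 -0.5 -1.3] q [-0.6   0.23  1.52  0.    1.4  -0.6 ]
shift [-3.4 -0.3 45.5] twist [-0.003 -0.003  0.003]
held 1415 12 centre [ 536.4 -304.9] rms 0.07 zmed 168.8
low 429 19 centre [ 536.7 -307.7] rms 0.17 zmed 97.6
tcp [ 537.6 -305.1  143.5] move dX dY [ 0.3 -2.8] tool [-2.8  0.3]
```

```bash
python3 -m pendant '[{"translation":[-2.8,0,3],"twist":[0,0,0],"grip":-1},{"translation":[0,0,6],"twist":[0,0,0],"grip":-1},{"translation":[0,0,6],"twist":[0,0,0],"grip":-1},{"translation":[0,0,6],"twist":[0,0,0],"grip":-1},{"translation":[0,0,5],"twist":[0,0,0],"grip":-1},{"translation":[0,0,2],"twist":[0,0,0],"grip":-1},{"translation":[0,0,0],"twist":[0,0,0],"grip":-1},{"translation":[0,0,0],"twist":[0,0,0],"grip":-1},{"translation":[0,0,0],"twist":[0,0,0],"grip":-1},{"translation":[0,0,0],"twist":[0,0,0],"grip":-1}]'
python3 g.py 537.2 -308.4 98 0; python3 fit.py .099 537 -306
```

```text
t: 19.6
tool_pos: [0.5377, -0.3082, 0.1133]
orientation: [-2.216, -2.222, 0.001]
force: [-1.0, 0.1, -0.7]
opening: 0.0628
t 19.6 pos [ 537.7 -308.2  113.3] open 62.8 F [-1.   0.1 -0.7] q [-0.6   0.26  1.54  0.    1.35 -0.61]
shift [-0.2 -0.5 15.3] twist [-0.003 -0.002  0.003]
held 1417 12 centre [ 536.5 -308. ] rms 0.07 zmed 138.6
low 557 20 centre [ 536.9 -307.7] rms 2.38 zmed 97.6
tcp [ 537.7 -308.2  113.3] move dX dY [0.4 0.3] tool [0.3 0.4]
```

```bash
python3 -m pendant '[{"translation":[0.3,0,3],"twist":[0,0,0],"grip":-1},{"translation":[0,-0.2,3],"twist":[0,0,0],"grip":-1},{"translation":[0,-0.2,3],"twist":[0,0,0],"grip":-1},{"translation":[0,0,3],"twist":[0,0,0],"grip":-1},{"translation":[0,-0.2,2],"twist":[0,0,0],"grip":-1},{"translation":[0,0,0.5],"twist":[0,0,0],"grip":-1},{"translation":[0,0,0.5],"twist":[0,0,0],"grip":-1},{"translation":[0,0,0.5],"twist":[0,0,0],"grip":-1},{"translation":[0,0,0.5],"twist":[0,0,0],"grip":-1},{"translation":[0,0,0],"twist":[0,0,0],"grip":-1}]'
python3 g.py 537.2 -308.4 98 0
```

```text
t: 20.65
tool_pos: [0.5377, -0.3083, 0.0972]
orientation: [-2.217, -2.223, 0.0]
force: [-0.1, 0.5, -0.0]
opening: 0.0626
t 20.65 pos [ 537.7 -308.3   97.2] open 62.6 F [-0.1  0.5 -0. ] q [-0.6   0.27  1.56  0.    1.32 -0.61]
shift [-0.1 -0.5 -0.8] twist [-0.001 -0.001  0.003]
```

```bash
python3 -m pendant '[{"translation":[0,0,0.7],"twist":[0,0,0],"grip":-1},{"translation":[0,0,0.7],"twist":[0,0,0],"grip":-1},{"translation":[0,0,0.7],"twist":[0,0,0],"grip":-1},{"translation":[0,0,0],"twist":[0,0,0],"grip":-1},{"translation":[0,0,0],"twist":[0,0,0],"grip":-1},{"translation":[0,0,0],"twist":[0,0,0],"grip":-1},{"translation":[0,0,0],"twist":[0,0,0],"grip":-1},{"translation":[0,0,0],"twist":[0,0,0],"grip":-1},{"translation":[0,0,0],"twist":[0,0,0],"grip":-1},{"translation":[0,0,0],"twist":[0,0,0],"grip":-1}]'
python3 g.py 537.2 -308.4 98 0
```

```text
t: 21.65
tool_pos: [0.5383, -0.3089, 0.097]
orientation: [2.218, 2.224, -0.0]
force: [0.4, 0.1, 2.2]
opening: 0.0622
t 21.65 pos [ 538.3 -308.9   97. ] open 62.2 F [0.4 0.1 2.2] q [-0.6   0.27  1.56 -0.    1.31 -0.61]
shift [ 0.5 -1.1 -1. ] twist [0.    0.    0.003]
```

Seated: the z motion stopped and the force rose to 2.2 N. Release and go to the straight pot.

```bash
python3 -m pendant '[{"translation":[0,0,0],"twist":[0,0,0],"grip":0.4},{"translation":[0,0,0],"twist":[0,0,0],"grip":0.6},{"translation":[0,0,0],"twist":[0,0,0],"grip":0.8},{"translation":[0,0,0],"twist":[0,0,0],"grip":1},{"translation":[0,0,-10],"twist":[0,0,0],"grip":1},{"translation":[0,0,-25],"twist":[0,0,0],"grip":1},{"translation":[0,0,-35],"twist":[0,0,0],"grip":1},{"translation":[15,-5,-25],"twist":[0,0,0],"grip":1},{"translation":[35,-14,-5],"twist":[0,0,0],"grip":1},{"translation":[40,-16,0],"twist":[0,0,0],"grip":1}]'
python3 g.py 439.5 -61.5 120 0
```

```text
t: 22.65
tool_pos: [0.5026, -0.2204, 0.2024]
orientation: [2.223, 2.218, 0.0]
force: [0.5, 1.3, -0.2]
opening: 0.0928
t 22.65 pos [ 502.6 -220.4  202.4] open 92.8 F [ 0.5  1.3 -0.2] q [-0.51 -0.    1.65 -0.    1.49 -0.5 ]
shift [158.8 -63.5  82.3] twist [ 0.001  0.001 -0.002]
```

```bash
python3 -m pendant '[{"translation":[35,-15,0],"twist":[0,0,0],"grip":1},{"translation":[38,-15,5],"twist":[0,0,0],"grip":1},{"translation":[35,-15,10],"twist":[0,0,0],"grip":1},{"translation":[25,-9,15],"twist":[0,0,0],"grip":1},{"translation":[10,-4,20],"twist":[0,0,0],"grip":1},{"translation":[0,0,15],"twist":[0,0,0],"grip":1},{"translation":[0,0,5],"twist":[0,0,0],"grip":1},{"translation":[0,0,0],"twist":[0,0,0],"grip":1},{"translation":[0,0,0],"twist":[0,0,0],"grip":1},{"translation":[0,0,0],"twist":[0,0,0],"grip":1}]'
python3 g.py 439.5 -61.5 44 0;python3 - <<'E'
from h import *
from plant import robot
im,d=robot.read_camera("top"); cv2.imwrite("pics/top2.png",cv2.resize(im[100:230,320:430,::-1],None,fx=4,fy=4)); P=cloud(d,robot.camera_info("top"))
p=P[145:200,345:400].reshape(-1,3); q=p[(p[:,2]>.11)&(p[:,2]<.15)]; print(len(q),np.percentile(q[:,2],[5,50,95]),cv2.minEnclosingCircle((q[:,:2]*1000).astype(np.float32)))
E
```

```text
t: 23.65
tool_pos: [0.4462, -0.0719, 0.1401]
orientation: [2.212, 2.21, 0.012]
force: [-1.0, -0.5, 0.2]
opening: 0.0929
t 23.65 pos [446.2 -71.9 140.1] open 92.9 F [-1.  -0.5  0.2] q [-0.27 -0.25  2.   -0.    1.38 -0.27]
shift [10.8 -8.2 96. ] twist [ 0.016  0.005 -0.001]
242 [0.11094771 0.12147025 0.12651913] ((537.4309692382812, -309.3310241699219), 31.807479858398438)
```

The stack's top rim is 24.8 mm above the previous one, so it is fully nested. Straight pot next.

```bash
python3 -m pendant '[{"translation":[10,-8,5],"twist":[0.016,0.005,0],"grip":1},{"translation":[0,0,12],"twist":[0,0,0],"grip":1},{"translation":[0,-1,18],"twist":[0,0,0],"grip":1},{"translation":[0,-1,18],"twist":[0,0,0],"grip":1},{"translation":[0,0,12],"twist":[0,0,0],"grip":1},{"translation":[0,0,3],"twist":[0,0,0],"grip":1},{"translation":[0,0,0],"twist":[0,0,0],"grip":1},{"translation":[0,0,0],"twist":[0,0,0],"grip":1},{"translation":[0,0,0],"twist":[0,0,0],"grip":1},{"translation":[0,0,0],"twist":[0,0,0],"grip":1}]'
python3 g.py 439.5 -61.5 44 0
```

```text
t: 24.7
tool_pos: [0.437, -0.0614, 0.0694]
orientation: [2.222, 2.219, 0.001]
force: [-0.9, -0.3, -0.3]
opening: 0.0927
t 24.7 pos [437.  -61.4  69.4] open 92.7 F [-0.9 -0.3 -0.3] q [-0.26 -0.18  2.08  0.    1.25 -0.25]
shift [-0.1  2.5 25.4] twist [ 0.001  0.    -0.001]
```

```bash
python3 -m pendant '[{"translation":[0,2.5,6],"twist":[0,0,0],"grip":1},{"translation":[0,0,8],"twist":[0,0,0],"grip":1},{"translation":[0,0,7],"twist":[0,0,0],"grip":1},{"translation":[0,0,3],"twist":[0,0,0],"grip":1},{"translation":[0,0,0],"twist":[0,0,0],"grip":1},{"translation":[0,0,0],"twist":[0,0,0],"grip":0},{"translation":[0,0,0],"twist":[0,0,0],"grip":-1},{"translation":[0,0,0],"twist":[0,0,0],"grip":-1},{"translation":[0,0,0],"twist":[0,0,0],"grip":-1},{"translation":[0,0,0],"twist":[0,0,0],"grip":-1}]'
python3 g.py 439.5 -61.5 44 0
```

```text
t: 25.7
tool_pos: [0.4406, -0.0617, 0.0443]
orientation: [2.221, 2.218, 0.003]
force: [-0.1, 1.0, -1.3]
opening: 0.0624
t 25.7 pos [440.6 -61.7  44.3] open 62.4 F [-0.1  1.  -1.3] q [-0.25 -0.14  2.09  0.    1.19 -0.25]
shift [ 0.2 -1.1  0.3] twist [ 0.003  0.001 -0.001]
```

```bash
python3 -m pendant '[{"translation":[0,0,-2],"twist":[0,0,0],"grip":-1},{"translation":[0,0,-10],"twist":[0,0,0],"grip":-1},{"translation":[0,0,-20],"twist":[0,0,0],"grip":-1},{"translation":[0,0,-25],"twist":[0,0,0],"grip":-1},{"translation":[5,0,-25],"twist":[0,0,0],"grip":-1},{"translation":[15,0,-20],"twist":[0,0,0],"grip":-1},{"translation":[25,-1,-10],"twist":[0,0,0],"grip":-1},{"translation":[35,-1,-3],"twist":[0,0,0],"grip":-1},{"translation":[35,-1,0],"twist":[0,0,0],"grip":-1},{"translation":[35,-1,0],"twist":[0,0,0],"grip":-1}]'
python3 g.py 430 311 160 0
```

```text
t: 26.7
tool_pos: [0.4369, 0.0898, 0.1711]
orientation: [2.227, 2.207, 0.008]
force: [0.2, 0.4, -1.4]
opening: 0.0625
t 26.7 pos [436.9  89.8 171.1] open 62.5 F [ 0.2  0.4 -1.4] q [ 0.09 -0.28  1.97 -0.    1.45  0.1 ]
shift [221.1  -9.1  10.8] twist [ 0.008  0.001 -0.009]
```

```bash
python3 -m pendant '[{"translation":[38,-1,0],"twist":[0,0,0],"grip":-1},{"translation":[38,-1,0],"twist":[0,0,0],"grip":-1},{"translation":[38,-1,0],"twist":[0,0,0],"grip":-1},{"translation":[35,-1,0],"twist":[0,0,0],"grip":-1},{"translation":[28,-1,0],"twist":[0,0,0],"grip":-1},{"translation":[18,0,0],"twist":[0,0,0],"grip":-1},{"translation":[10,0,0],"twist":[0,0,0],"grip":-1},{"translation":[0,0,5],"twist":[0,0,0],"grip":-1},{"translation":[0,0,12],"twist":[0,0,0],"grip":-1},{"translation":[0,0,5],"twist":[0,0,0],"grip":-1}]'
python3 g.py 430 311 49 0
```

```text
t: 27.7
tool_pos: [0.4331, 0.3069, 0.156]
orientation: [2.22, 2.21, 0.02]
force: [0.2, 0.0, -1.4]
opening: 0.0627
t 27.7 pos [433.1 306.9 156. ] open 62.7 F [ 0.2  0.  -1.4] q [ 0.52 -0.03  1.77 -0.01  1.39  0.53]
shift [  3.9  -4.8 106.9] twist [ 0.015 -0.002 -0.005]
```

```bash
python3 -m pendant '[{"translation":[3,5,8],"twist":[0.015,0,0],"grip":-1},{"translation":[0,0,16],"twist":[0,0,0],"grip":-1},{"translation":[0,0,18],"twist":[0,0,0],"grip":-1},{"translation":[0,0,18],"twist":[0,0,0],"grip":-1},{"translation":[0,0,16],"twist":[0,0,0],"grip":-1},{"translation":[0,0,10],"twist":[0,0,0],"grip":-1},{"translation":[0,0,4],"twist":[0,0,0],"grip":-1},{"translation":[0,0,0],"twist":[0,0,0],"grip":-1},{"translation":[0,0,0],"twist":[0,0,0],"grip":-1},{"translation":[0,0,0],"twist":[0,0,0],"grip":-1}]'
python3 g.py 440 311 49 0
```

```text
t: 28.7
tool_pos: [0.4385, 0.3007, 0.0589]
orientation: [-2.237, -2.204, 0.006]
force: [-0.1, 0.3, -0.5]
opening: 0.0624
t 28.7 pos [438.5 300.7  58.9] open 62.4 F [-0.1  0.3 -0.5] q [0.5  0.09 1.83 0.   1.22 0.52]
shift [10.3  1.4  9.8] twist [-0.004  0.002 -0.015]
```

```bash
python3 -m pendant '[{"translation":[0,0,3],"twist":[0,0,0],"grip":-1},{"translation":[0,0,3],"twist":[0,0,0],"grip":-1},{"translation":[0,0,2],"twist":[0,0,0],"grip":-1},{"translation":[0,0,0],"twist":[0,0,0],"grip":-1},{"translation":[0,0,0.7],"twist":[0,0,0],"grip":-1},{"translation":[0,0,0.7],"twist":[0,0,0],"grip":-1},{"translation":[0,0,0.7],"twist":[0,0,0],"grip":-1},{"translation":[0,0,0.7],"twist":[0,0,0],"grip":-1},{"translation":[0,0,0.5],"twist":[0,0,0],"grip":-1},{"translation":[0,0,0],"twist":[0,0,0],"grip":-1}]'
python3 g.py 440 311 48.3 0
```

```text
t: 29.7
tool_pos: [0.4397, 0.3018, 0.0487]
orientation: [-2.237, -2.205, 0.001]
force: [0.9, 0.2, -1.9]
opening: 0.0626
t 29.7 pos [439.7 301.8  48.7] open 62.6 F [ 0.9  0.2 -1.9] q [0.51 0.1  1.84 0.   1.2  0.52]
shift [9.2 0.1 0.4] twist [-0.001 -0.    -0.014]
```

```bash
python3 -m pendant '[{"translation":[0,0,0.6],"twist":[0,0,0],"grip":-1},{"translation":[0,0,0.6],"twist":[0,0,0],"grip":-1},{"translation":[0,0,0.6],"twist":[0,0,0],"grip":-1},{"translation":[0,0,0.4],"twist":[0,0,0],"grip":-1},{"translation":[0,0,0],"twist":[0,0,0],"grip":-1},{"translation":[0,0,0],"twist":[0,0,0],"grip":-1},{"translation":[0,0,0],"twist":[0,0,0],"grip":-1},{"translation":[0,0,0],"twist":[0,0,0],"grip":-1},{"translation":[0,0,0],"twist":[0,0,0],"grip":-1},{"translation":[0,0,0],"twist":[0,0,0],"grip":-1}]'
python3 g.py 440 311 48.3 0
```

```text
t: 30.7
tool_pos: [0.4401, 0.3022, 0.0482]
orientation: [-2.237, -2.205, -0.0]
force: [-0.6, -0.1, 1.1]
opening: 0.0624
t 30.7 pos [440.1 302.2  48.2] open 62.4 F [-0.6 -0.1  1.1] q [0.51 0.1  1.84 0.   1.2  0.52]
shift [ 8.8 -0.2 -0.1] twist [-0.    -0.001 -0.014]
```

Contact on the tote floor. Release and rise.

```bash
python3 -m pendant '[{"translation":[0,0,0],"twist":[0,0,0],"grip":0.4},{"translation":[0,0,0],"twist":[0,0,0],"grip":0.6},{"translation":[0,0,0],"twist":[0,0,0],"grip":0.8},{"translation":[0,0,0],"twist":[0,0,0],"grip":1},{"translation":[0,0,-10],"twist":[0,0,0],"grip":1},{"translation":[0,0,-25],"twist":[0,0,0],"grip":1},{"translation":[0,0,-35],"twist":[0,0,0],"grip":1},{"translation":[0,0,-35],"twist":[0,0,0],"grip":1},{"translation":[-25,10,-15],"twist":[0,0,0],"grip":1},{"translation":[-38,20,0],"twist":[0,0,0],"grip":1}]'
python3 g.py 614 -44 150 0; python3 g.py 614 -44 150 -38.7
```

```text
t: 31.7
tool_pos: [0.4677, 0.2404, 0.1755]
orientation: [-2.23, -2.212, -0.001]
force: [0.0, -0.4, 0.3]
opening: 0.0931
t 31.7 pos [467.7 240.4 175.5] open 93.1 F [ 0.  -0.4  0.3] q [ 0.38 -0.05  1.75  0.    1.44  0.38]
shift [-283.3  148.6   25.2] twist [-0.    -0.001 -0.008]
t 31.7 pos [467.7 240.4 175.5] open 93.1 F [ 0.  -0.4  0.3] q [ 0.38 -0.05  1.75  0.    1.44  0.38]
shift [-283.3  148.6   25.2] twist [-0.001 -0.001  0.667]
```

```bash
python3 -m pendant '[{"translation":[-38,19,0],"twist":[0,0,0],"grip":1},{"translation":[-40,21,0],"twist":[0,0,0],"grip":1},{"translation":[-40,21,0],"twist":[0,0,0],"grip":1},{"translation":[-40,21,0],"twist":[0,0,0],"grip":1},{"translation":[-40,21,0],"twist":[0,0,0],"grip":1},{"translation":[-38,20,0],"twist":[0,0,0],"grip":1},{"translation":[-25,13,0],"twist":[0,0,0.08],"grip":1},{"translation":[0,0,0],"twist":[0,0,0.14],"grip":1},{"translation":[0,0,0],"twist":[0,0,0.14],"grip":1},{"translation":[0,0,0],"twist":[0,0,0.14],"grip":1}]'
python3 g.py 614 -44 130 -38.7
```

```text
t: 32.7
tool_pos: [0.6105, -0.0385, 0.1882]
orientation: [2.719, 1.562, 0.02]
force: [0.3, -0.4, -1.0]
opening: 0.0928
t 32.7 pos [610.5 -38.5 188.2] open 92.8 F [ 0.3 -0.4 -1. ] q [-0.15  0.16  1.51  0.    1.46  0.38]
shift [-3.5  5.1 58.3] twist [ 0.011 -0.009  0.148]
```

```bash
python3 -m pendant '[{"translation":[-3,5,5],"twist":[0.01,-0.009,0.08],"grip":1},{"translation":[0,0,10],"twist":[0,0,0.068],"grip":1},{"translation":[0,0,15],"twist":[0,0,0],"grip":1},{"translation":[0,0,15],"twist":[0,0,0],"grip":1},{"translation":[0,0,8],"twist":[0,0,0],"grip":1},{"translation":[0,0,0],"twist":[0,0,0],"grip":1},{"translation":[0,0,0],"twist":[0,0,0],"grip":1},{"translation":[0,0,0],"twist":[0,0,0],"grip":1},{"translation":[0,0,0],"twist":[0,0,0],"grip":1},{"translation":[0,0,0],"twist":[0,0,0],"grip":1}]'
python3 g.py 614 -44 44 -38.7; python3 w.py w4 .060 .08
```

```text
t: 33.7
tool_pos: [0.6145, -0.0442, 0.1366]
orientation: [2.832, 1.351, 0.005]
force: [0.5, 0.1, -0.3]
opening: 0.0927
t 33.7 pos [614.5 -44.2 136.6] open 92.7 F [ 0.5  0.1 -0.3] q [-0.15  0.22  1.54 -0.    1.38  0.53]
shift [-0.3 -0.9 92.6] twist [ 0.004 -0.001 -0.005]
[258. 205.] 1518 circ ((614.2030029296875, -42.61062240600586), 42.316001892089844) rect ((60.204647064208984, 60.05463790893555), 50.80718994140625)
[416. 227.] 1093 circ ((711.3936767578125, -159.2569122314453), 31.351802825927734) rect ((50.77738571166992, 61.62187957763672), 89.53970336914062)
```

View pics/w4.png

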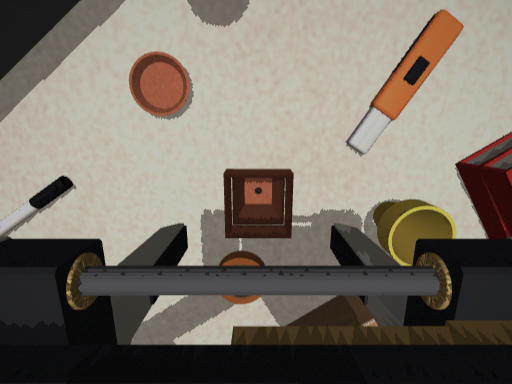

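The square pot, at (258,204), is aligned with the jaws and has clear space on both sides. Descending.

```bash
python3 -m pendant '[{"translation":[0,-0.5,6],"twist":[0,0,0],"grip":1},{"translation":[0,0,14],"twist":[0,0,0],"grip":1},{"translation":[0,-1,18],"twist":[0,0,0],"grip":1},{"translation":[0,-1,16],"twist":[0,0,0],"grip":1},{"translation":[0,0,8],"twist":[0,0,0],"grip":1},{"translation":[0,0,2],"twist":[0,0,0],"grip":1},{"translation":[0,0,0],"twist":[0,0,0],"grip":1},{"translation":[0,0,0],"twist":[0,0,0],"grip":1},{"translation":[0,0,0],"twist":[0,0,0],"grip":1},{"translation":[0,0,0],"twist":[0,0,0],"grip":1}]'
python3 g.py 614 -43.5 44 -38.7
```

```text
t: 34.75
tool_pos: [0.6135, -0.0429, 0.0686]
orientation: [2.831, 1.351, 0.008]
force: [-0.2, -1.0, 0.6]
opening: 0.093
t 34.75 pos [613.5 -42.9  68.6] open 93.0 F [-0.2 -1.   0.6] q [-0.15  0.28  1.6  -0.    1.26  0.53]
shift [-0.2  0.6 24.6] twist [ 0.006 -0.002 -0.005]
```

```bash
python3 -m pendant '[{"translation":[0,0.5,6],"twist":[0,0,0],"grip":1},{"translation":[0,0,8],"twist":[0,0,0],"grip":1},{"translation":[0,0,7],"twist":[0,0,0],"grip":1},{"translation":[0,0,3],"twist":[0,0,0],"grip":1},{"translation":[0,0,0],"twist":[0,0,0],"grip":1},{"translation":[0,0,0],"twist":[0,0,0],"grip":0},{"translation":[0,0,0],"twist":[0,0,0],"grip":-1},{"translation":[0,0,0],"twist":[0,0,0],"grip":-1},{"translation":[0,0,0],"twist":[0,0,0],"grip":-1},{"translation":[0,0,0],"twist":[0,0,0],"grip":-1}]'
python3 g.py 614 -43.5 44 -38.7
```

```text
t: 35.75
tool_pos: [0.6149, -0.0435, 0.0436]
orientation: [2.83, 1.35, 0.01]
force: [-0.5, -0.7, -0.3]
opening: 0.0599
t 35.75 pos [614.9 -43.5  43.6] open 59.9 F [-0.5 -0.7 -0.3] q [-0.15  0.31  1.61 -0.    1.21  0.53]
shift [-0.6 -0.7 -0.4] twist [ 0.008 -0.003 -0.005]
```

```bash
python3 -m pendant '[{"translation":[0,0,-2],"twist":[0,0,0],"grip":-1},{"translation":[0,0,-10],"twist":[0,0,0],"grip":-1},{"translation":[0,0,-20],"twist":[0,0,0],"grip":-1},{"translation":[0,0,-25],"twist":[0,0,0],"grip":-1},{"translation":[0,0,-25],"twist":[0,0,0],"grip":-1},{"translation":[8,-8,-25],"twist":[0,0,0],"grip":-1},{"translation":[16,-17,-15],"twist":[0,0,0],"grip":-1},{"translation":[23,-24,-3],"twist":[0,0,0],"grip":-1},{"translation":[25,-26,0],"twist":[0,0,0],"grip":-1},{"translation":[25,-26,0],"twist":[0,0,0],"grip":-1}]'
python3 g.py 570 305 165 -38.7
```

```text
t: 36.75
tool_pos: [0.5971, 0.0951, 0.1805]
orientation: [2.833, 1.338, 0.016]
force: [-0.2, -0.0, -1.9]
opening: 0.06
t 36.75 pos [597.1  95.1 180.5] open 60.0 F [-0.2 -0.  -1.9] q [ 0.08  0.15  1.54 -0.    1.44  0.76]
shift [ 144.8 -154.4   14.5] twist [ 0.012 -0.006 -0.013]
```

```bash
python3 -m pendant '[{"translation":[25,-27,0],"twist":[0,0,0],"grip":-1},{"translation":[25,-27,0],"twist":[0,0,0],"grip":-1},{"translation":[25,-27,0],"twist":[0,0,0],"grip":-1},{"translation":[25,-27,0],"twist":[0,0,0],"grip":-1},{"translation":[18,-19,0],"twist":[0,0,0],"grip":-1},{"translation":[10,-11,0],"twist":[0,0,0],"grip":-1},{"translation":[4,-4,0],"twist":[0,0,0],"grip":-1},{"translation":[0,0,0],"twist":[0,0,0],"grip":-1},{"translation":[0,0,0],"twist":[0,0,0],"grip":-1},{"translation":[0,0,0],"twist":[0,0,0],"grip":-1}]'
python3 g.py 570 305 48 -38.7
```

```text
t: 37.75
tool_pos: [0.5698, 0.297, 0.1874]
orientation: [2.83, 1.341, 0.026]
force: [-0.4, 0.3, -1.2]
opening: 0.0598
t 37.75 pos [569.8 297.  187.4] open 59.8 F [-0.4  0.3 -1.2] q [ 0.41  0.24  1.42 -0.01  1.46  1.09]
shift [  4.8  -7.  139.3] twist [ 0.016 -0.011 -0.01 ]
```

```bash
python3 -m pendant '[{"translation":[0,0,8],"twist":[0.016,-0.011,0],"grip":-1},{"translation":[0,0,18],"twist":[0,0,0],"grip":-1},{"translation":[0,0,24],"twist":[0,0,0],"grip":-1},{"translation":[0,0,24],"twist":[0,0,0],"grip":-1},{"translation":[0,0,20],"twist":[0,0,0],"grip":-1},{"translation":[0,0,12],"twist":[0,0,0],"grip":-1},{"translation":[0,0,5],"twist":[0,0,0],"grip":-1},{"translation":[0,0,0],"twist":[0,0,0],"grip":-1},{"translation":[0,0,0],"twist":[0,0,0],"grip":-1},{"translation":[0,0,0],"twist":[0,0,0],"grip":-1}]'
python3 g.py 570 305 48 -38.7
```

```text
t: 38.75
tool_pos: [0.5733, 0.2899, 0.0718]
orientation: [-2.843, -1.331, 0.006]
force: [-0.3, 0.4, -1.1]
opening: 0.0599
t 38.75 pos [573.3 289.9  71.8] open 59.9 F [-0.3  0.4 -1.1] q [0.39 0.35 1.5  0.   1.29 1.08]
shift [  9.6 -12.1  23.8] twist [-0.004  0.002 -0.02 ]
```

```bash
python3 -m pendant '[{"translation":[3,-3,5],"twist":[-0.004,0.002,0],"grip":-1},{"translation":[0,0,6],"twist":[0,0,0],"grip":-1},{"translation":[0,0,5],"twist":[0,0,0],"grip":-1},{"translation":[0,0,3],"twist":[0,0,0],"grip":-1},{"translation":[0,0,1],"twist":[0,0,0],"grip":-1},{"translation":[0,0,0],"twist":[0,0,0],"grip":-1},{"translation":[0,0,0],"twist":[0,0,0],"grip":-1},{"translation":[0,0,0],"twist":[0,0,0],"grip":-1},{"translation":[0,0,0],"twist":[0,0,0],"grip":-1},{"translation":[0,0,0],"twist":[0,0,0],"grip":-1}]'
python3 g.py 570 305 48 -38.7
```

```text
t: 39.75
tool_pos: [0.5745, 0.2956, 0.0531]
orientation: [2.844, 1.332, 0.007]
force: [0.3, -0.0, -1.1]
opening: 0.06
t 39.75 pos [574.5 295.6  53.1] open 60.0 F [ 0.3 -0.  -1.1] q [ 0.4   0.38  1.51 -0.    1.25  1.09]
shift [ 4.3 -9.5  5. ] twist [ 0.003 -0.004 -0.019]
```

```bash
python3 -m pendant '[{"translation":[0,0,2],"twist":[0.002,-0.003,0],"grip":-1},{"translation":[0,0,1],"twist":[0,0,0],"grip":-1},{"translation":[0,0,0.8],"twist":[0,0,0],"grip":-1},{"translation":[0,0,0.7],"twist":[0,0,0],"grip":-1},{"translation":[0,0,0.7],"twist":[0,0,0],"grip":-1},{"translation":[0,0,0.6],"twist":[0,0,0],"grip":-1},{"translation":[0,0,0.6],"twist":[0,0,0],"grip":-1},{"translation":[0,0,0.6],"twist":[0,0,0],"grip":-1},{"translation":[0,0,0.4],"twist":[0,0,0],"grip":-1},{"translation":[0,0,0],"twist":[0,0,0],"grip":-1}]'
python3 g.py 570 305 47.6 -38.7
```

```text
t: 40.75
tool_pos: [0.5751, 0.296, 0.0476]
orientation: [2.845, 1.333, 0.004]
force: [-0.7, -0.1, 0.2]
opening: 0.0601
t 40.75 pos [575.1 296.   47.6] open 60.1 F [-0.7 -0.1  0.2] q [0.4  0.39 1.51 0.   1.24 1.09]
shift [ 3.6 -9.7  0. ] twist [ 0.001 -0.002 -0.019]
```

```bash
python3 -m pendant '[{"translation":[0,0,0.6],"twist":[0,0,0],"grip":-1},{"translation":[0,0,0.6],"twist":[0,0,0],"grip":-1},{"translation":[0,0,0.4],"twist":[0,0,0],"grip":-1},{"translation":[0,0,0],"twist":[0,0,0],"grip":-1},{"translation":[0,0,0],"twist":[0,0,0],"grip":-1},{"translation":[0,0,0],"twist":[0,0,0],"grip":-1},{"translation":[0,0,0],"twist":[0,0,0],"grip":-1},{"translation":[0,0,0],"twist":[0,0,0],"grip":-1},{"translation":[0,0,0],"twist":[0,0,0],"grip":-1},{"translation":[0,0,0],"twist":[0,0,0],"grip":-1}]'
python3 g.py 570 305 47.6 -38.7
```

```text
t: 41.75
tool_pos: [0.5755, 0.2964, 0.0476]
orientation: [-2.845, -1.333, -0.005]
force: [-1.8, -0.1, 2.8]
opening: 0.0601
t 41.75 pos [575.5 296.4  47.6] open 60.1 F [-1.8 -0.1  2.8] q [0.4  0.39 1.51 0.   1.24 1.09]
shift [ 3.1 -9.7 -0. ] twist [ 0.001 -0.003 -0.019]
```

```bash
python3 -m pendant '[{"translation":[0,0,0],"twist":[0,0,0],"grip":0.4},{"translation":[0,0,0],"twist":[0,0,0],"grip":0.6},{"translation":[0,0,0],"twist":[0,0,0],"grip":0.8},{"translation":[0,0,0],"twist":[0,0,0],"grip":1},{"translation":[0,0,-10],"twist":[0,0,0],"grip":1},{"translation":[0,0,-25],"twist":[0,0,0],"grip":1},{"translation":[0,0,-35],"twist":[0,0,0],"grip":1},{"translation":[0,0,-35],"twist":[0,0,0],"grip":1},{"translation":[0,0,-30],"twist":[0,0,0],"grip":1},{"translation":[-15,10,-15],"twist":[0,0,0],"grip":1}]'
python3 -m pendant '[{"translation":[-30,15,-10],"twist":[0,0,0],"grip":1},{"translation":[-35,15,0],"twist":[0,0,0],"grip":1},{"translation":[-35,15,0],"twist":[0,0,0],"grip":1},{"translation":[-35,15,0],"twist":[0,0,0],"grip":1},{"translation":[-35,15,0],"twist":[0,0,0],"grip":1},{"translation":[-35,15,0],"twist":[0,0,0],"grip":1},{"translation":[-25,10,0],"twist":[0,0,0],"grip":1},{"translation":[-10,5,0],"twist":[0,0,0],"grip":1},{"translation":[0,0,0],"twist":[0,0,0],"grip":1},{"translation":[0,0,0],"twist":[0,0,0],"grip":1}]'
python3 - <<'E'
from h import *
from plant import robot
im,d=robot.read_camera("top"); s,ds=robot.read_camera("side"); cv2.imwrite("pics/end_top.png",im[:,:,::-1]);cv2.imwrite("pics/end_side.png",s[:,:,::-1])
P=cloud(d,robot.camera_info("top"))
for n,x,y,lo,hi in [("stack",.537,-.308,.11,.15),("straight",.44,.302,.062,.09),("square",.575,.296,.062,.09),("saucer",.610,.101,.006,.03),("tape",.533,-.113,.012,.03),("marker",.394,.102,.008,.03)]:
    m=(np.hypot(P[...,0]-x,P[...,1]-y)<(.05 if n!="marker" else .08))&(P[...,2]>lo)&(P[...,2]<hi); q=P[m]
    if len(q): print(n,len(q),np.round(np.percentile(q[:,2],[50,90])*1000,1),cv2.minAreaRect((q[:,:2]*1000).astype(np.float32)))
E
```

```text
t: 42.75
tool_pos: [0.5705, 0.2784, 0.2007]
orientation: [-2.843, -1.335, 0.005]
force: [-0.3, -0.7, -0.6]
opening: 0.0933
t: 43.75
tool_pos: [0.4994, 0.0186, 0.2251]
orientation: [2.839, 1.333, 0.027]
force: [-0.2, 0.4, -0.0]
opening: 0.0929
stack 233 [120.9 125.1] ((536.2506713867188, -309.4249267578125), (59.59183120727539, 61.41258239746094), 44.13541793823242)
straight 209 [73.1 76.1] ((439.4792175292969, 300.7803649902344), (60.477195739746094, 61.1070442199707), 1.6809749603271484)
square 215 [73.  76.2] ((574.570068359375, 295.0907287597656), (61.76028060913086, 59.753211975097656), 49.46417999267578)
saucer 26 [ 8.7 12.5] ((578.0750122070312, 114.45206451416016), (38.192264556884766, 23.604063034057617), 5.510277271270752)
tape 217 [19.2 22. ] ((533.5482177734375, -114.53739929199219), (56.452674865722656, 59.581764221191406), 88.93889617919922)
marker 259 [13.3 16.7] ((394.2930908203125, 102.04315185546875), (14.570533752441406, 129.7779083251953), 84.37065124511719)
```

View pics/end_top.png

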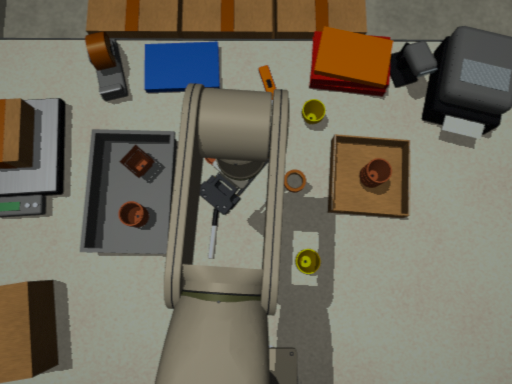

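View pics/end_side.png

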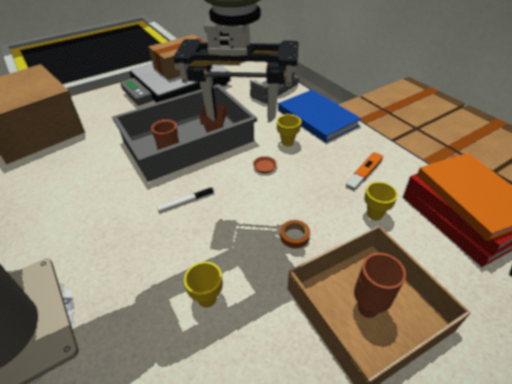

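The end views show one upright stack in the carton (side view, at (380,283)). The straight and square pots stand in the tote, and the saucer (265,164), tape and marker are in the same place as before. Handing in.

```bash
python3 -c "
from plant import robot
print(robot.close_job())"
```

```text
the job is handed in; nothing more can be done
None
```

The job is done and handed in at about 44 s of the 70 s allowed. I nested the two flared pots onto the packed pot in the carton, then stood the straight and square pots upright on the tote floor. Each pot was lowered until it touched before I released it, with about 3 N at most in the readings after each move.

**Last checks:**
- **Stack:** it is upright, with its top rim about 49 mm above the packed pot's original rim. Full nesting would be 50 mm, so the difference is within camera noise.
- **Tote:** both pots have level rims at about 74 mm, as expected on the 4 mm floor.
- **Left alone:** the tape roll and marker read within 2 mm of where they started. The arm hid most of the saucer from the top camera, so its top reading could not be used. In the side view it is still where it was.
- **Disagreement:** the wrist and top cameras differed by about 2 mm in y. I handled this during nesting by comparing the held pot and the stack in the same wrist picture.

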